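Centre a kit carton on a floating scale pan with taps from both sides

ROBOT

A 6-joint arm with a two-finger parallel gripper is mounted at the origin on a cart in front of the work surface, level with it; the furniture and walls round the work are solid. World frame = base frame: x ahead of the robot, y to its left, z up, the work surface at z = 0. Lengths are in m, angles in degrees, forces in N, time in s.
With the tool pointing down it reaches from about 0.425 to 0.95 m from the base axis. Payload 14.7 kg.
Tool frame: the origin (TCP) lies between the finger pads; the fingertips stand 8 mm ahead of it and the grasp point (between the pads) lies 11 mm behind it (bot.tip_reach is the distance from the TCP to the fingertips, in m); z points along the fingers, y is the line along which they close (so a half turn about z gives the same grasp; the last joint's range is limited). The gripper opens to 85 mm and grips with 20 to 120 N. Pads are 22 mm wide; open, the fingers measure 114 mm over their backs; the gripper's body (76 mm by 85 mm) begins 54 mm behind the grasp point. The pads swing forward as they close: fully open they stand 13 mm farther back than shut.
Start: joints at [-70.336, 27.513, 91.461, -0, 61.026, -2.67], TCP at [0.247, -0.601, 0.239] pointing down, gripper open.
Joint ranges: [-157.49, 157.49], [-46.99, 117.5], [13.45, 153.17], [-89.5, 269.5], [5.16, 153.95], [-167.48, 167.48]. Speed limits (degrees/s): [108.29, 108.29, 136.94, 172.46, 172.46, 172.46].

INTERFACE

Orientations are given as a 3x3 rotation matrix whose columns are the frame's x, y, z axes.
In Python, from station import sensors, vision, bot, spot_in, trace, spot_point gives the robot as it stands.
- The arm moves only by the tool move_arm, never from a script. Its argument "plan" is a list of rows, each a list of 3 entries, a list of its own where there are three numbers: the shift along the tool's x, y, z in mm, then the turn, a rotation vector about the tool's x, y, z in rad, then the opening, from 0 (shut) to 1 (fully open). In form: [[[dx, dy, dz], [ax, ay, az], grip], ...]. A call has exactly 10 rows; each row is the pose to reach, as a shift and turn from the pose commanded when the call began, along the tool's axes at that moment; what a row does not reach only later rows make up. A row lasts 1/12 s, in which the tool goes at most 41.7 mm and 7.16 degrees, less where a joint would pass 70% of its speed; a pose out of reach is approached as far as the arm can. A call with a gripper value outside its range is refused whole. The fingers move at their own pace and stop on an object; "grip_force" is the grip in N (left out, the last holds). Time passes only in rows, so rows that repeat a pose let the fingers close, or fill a call up. It gives the time, the measured TCP pose, the force, the opening and the grip force at its end, in the units of the state.
- sensors.sense(): the state, without advancing time (a new reading comes with each control period).
- vision.grab_frame(name): name is "scene" or "top" or "wrist"; returns a dict with "pixels" (384x512x3 uint8, red, green, blue), "depth" (384x512 float32, m along the optical axis (not along the pixel's ray), 0 where there is no reading), "camera_matrix" (3x3 intrinsics, pixels), "dist_coeffs" ([k1, k2, p1, p2, k3] as OpenCV has them; the pictures are not rectified), "world_from_camera" (4x4, takes a point from camera to world coordinates); the wrist camera has in their place "T_tool_cam" (4x4, takes a point from camera to tool coordinates, whose origin is the TCP and whose axes are the flange's). Camera axes: x right, y down, z forward; pixel columns grow to the right and rows downward; lengths in m; the calibration is good to about 2 mm. A picture is of the moment at which its call begins: read the wrist's pose just before it.
- bot.finish_job(): hands the job in; it is judged then, once.
Trained networks look in a picture, given as the dict that the camera call returned (one of the last four; its "shot" number tells which), for a name from the list of things; names that differ only in an ending like _2 or _b are one class to them, and where a whole thing is asked for, a point or a joint stands for the part that bears it (a point fixed in the world has none). Each returns a list of dicts, best first, with "confidence" (0 to 1); they miss things now and then, are a little off and sometimes report something else, mostly with a low value. They report only what shows in the picture. A call takes as long as a camera call. They do not tell look-alikes from the thing itself.
- spot_in(picture, name): "at" ([x, y, z] in m, in the coordinates of the camera as it stood for that picture, good to about 4 mm: the middle of the surface that is visible of it).
- trace(picture, name): "mask" (384x512 bool, what is visible of it).
- spot_point(picture, name): "at" ([x, y, z] in m, in the coordinates of the camera as it stood for that picture, good to about 4 mm: a listed point, or the origin of a listed thing).
The state is a dict: "t": time; "joint_positions": joint angles; "qvel": joint speeds; "joint_torque": joint torques, N m; "ee_pos": TCP position; "tcp_rot": TCP orientation; "contact_force": force on the tool from outside, world axes, zero at the start; "torque": the same for the moment, N m; "finger_gap": opening from 0.0 (shut) to 1.0 (fully open); "finger_force": force on a finger pad.
Only numpy, scipy, OpenCV 4.12 (cv2) and the standard library are available. Lean on these libraries where they do the work, as an engineer would, in place of code of your own. Each camera call takes 0.05 s, during which the arm holds its last target. There are 200 camera calls.

TASK

The blue and white kit carton stands left of the red frame printed on the floating pan of the parcel scale. Tapping its left and right sides gently, slide it until it rests a good centimetre past the middle of the frame, to free the pan, then tap it back from the other side until it rests untouched, centred between the two red lines; press the green key on the scale right down to confirm, and let go. Never lift or tip the carton, hit or press it hard (keep under 10 N), or disturb the vial, the meter and the jar beside the scale.

Things in the scene. Friction and masses are not known exactly. Their poses are not given: they have to be found in the camera images.
- scale: grey parcel scale fixed to the table, 250 mm wide (y). Origin on the table under the pan's middle; -x is its front with the console, +y its left; yaw within 0.25 rad. Its 172 (x) by 270 mm (y) aluminium pan floats 22 mm either way along y on a damped spring of 220 N/m (4.5 mm per newton); the float is not measured. Pan rails at x = +/-76 mm, 9 mm high, guide the carton with 2 mm play.
- frame_centre (a point): where the middle of the red printed frame lies with the pan at rest, on the pan's upper face (46 mm above the table); fixed to the scale, so it does not follow the pan's float; axes as the scale's. Two red lines 6 mm wide run across the pan along x, inner edges 60 mm either side of the middle along y; a red mark on each rail shows the middle.
- kit_carton: blue and white carton, 118 mm along the scale's y (its own x), 148 mm along the scale's x, 54 mm high, origin mid-underside, 0.45 to 0.8 kg, loose on the pan, 25 to 40 mm left (+y) of the middle. Pushed, it first carries the pan along; it slips only above the friction (about 1.5 to 4 N, unknown). Let go, the pan springs back with it, so it returns by as much as the pan was carried.
- key_top (a point): middle of the upper face of the round green key on the console at the scale's front, 28 mm across, about 54 mm above the table; pressed straight down.
- key (a joint): travel of the green key, 0 up to 0.006 m fully down (spring, about 5 N fully down); it comes up again when let go.
- vial: small white vial with blue cap, 31 mm across, 48 mm high, loose on the table beside the scale; leave alone. Origin in its underside.
- meter: dark blue hand-held meter lying on the table beside the scale, 92 x 52 x 18 mm, loose; leave alone. Origin in its underside.
- jar: brown jar with a cream lid, 56 mm across, 54 mm high, loose on the table beside the scale; leave alone. Origin in its underside.
There are look-alikes about, which are no part of the job. Leave any turquoise look-alike of the kit_carton alone.

How it is judged:
By the outcome, as a careful person would: the job done as asked, in the order asked, and still so for the second after the job is handed in, with the robot touching nothing.
It also fails if it takes over 64 s, if anything falls off the work surface, if the arm or the gripper's body presses on something with over 40 N, if the wrist force passes 120 N, or if a joint passes its speed limit or range.

## Working session

There is one attempt and no reset: what is moved stays moved. The work goes in short steps, Python scripts to look and compute and a tool call to move; the robot and the scene stay as the last step left them, time stands still between calls to the robot, and variables do not carry over. Pictures are saved under pics/ and viewed, at most 10 in all, crops included, and the job is handed in when it is done.

Besides the shell and the picture viewer there is one more tool, called after ">>>" as name(argument=value, ...), one argument or row to a line, values as JSON. move_arm: Moves the arm, as the interface text tells. Its arguments: {"type":"object","properties":{"plan":{"type":"array"},"grip_force":{"type":"number"}},"required":["plan"]}

```bash
ls; mkdir -p pics
cat > h.py <<'E'
import numpy as np, cv2
from station import sensors, vision, bot, spot_in, trace, spot_point
def save(f,n): cv2.imwrite('pics/'+n,f['pixels'][:,:,::-1])
def w(f,p):
    T=np.array(f['world_from_camera']); return T[:3,:3]@np.array(p)+T[:3,3]
def ray(f,px):
    n=cv2.undistortPoints(np.array(px,float).reshape(-1,1,2),np.array(f['camera_matrix']),np.array(f['dist_coeffs'])).reshape(-1,2)
    return np.c_[n,np.ones(len(n))]
def onz(f,px,z):
    T=np.array(f['world_from_camera']); d=ray(f,px)@T[:3,:3].T; o=T[:3,3]
    return o+d*((z-o[2])/d[:,2])[:,None]
E
python3 - <<'E'
from h import *
f=vision.grab_frame('top'); g=vision.grab_frame('scene')
im=np.hstack([cv2.resize(f['pixels'],(800,600))]); cv2.imwrite('pics/a.png',im[:,:,::-1]); save(g,'b.png')
print(np.array(f['world_from_camera']).round(3), np.array(g['world_from_camera']).round(3), f['camera_matrix'])
for n in ['frame_centre','key_top','kit_carton','scale','vial','meter','jar']:
    for nm,c in (('top',f),('scene',g)):
        print(n,nm,[(w(c,d['at']).round(4),round(d['confidence'],2)) for d in spot_point(c,n)[:3]])
s=sensors.sense(); print(s['t'],s['ee_pos'],s['tcp_rot'],s['contact_force'],bot.tip_reach)
E
```

```text
pics
[[-0.023 -0.983  0.184  0.335]
 [-1.     0.024  0.007  0.014]
 [-0.012 -0.183 -0.983  1.47 ]
 [ 0.     0.     0.     1.   ]] [[-0.491 -0.586  0.645 -0.33 ]
 [-0.871  0.32  -0.372  0.53 ]
 [ 0.012 -0.744 -0.668  1.009]
 [ 0.     0.     0.     1.   ]] [[474.64862386   0.         256.70529212]
 [  0.         474.64862386 191.75465498]
 [  0.           0.           1.        ]]
frame_centre top []
frame_centre scene []
key_top top [(array([0.5709, 0.059 , 0.0463]), 0.73), (array([0.4392, 0.0074, 0.0554]), 0.55)]
key_top scene []
kit_carton top [(array([0.5688, 0.0571, 0.0454]), 0.9), (array([ 0.508 ,  0.3939, -0.0053]), 0.82)]
kit_carton scene [(array([0.5675, 0.059 , 0.0464]), 0.92), (array([ 0.5042,  0.3981, -0.002 ]), 0.78), (array([ 0.4118, -0.3701,  0.0008]), 0.74)]
scale top [(array([ 0.5664,  0.0236, -0.005 ]), 0.72)]
scale scene [(array([0.5654, 0.03  , 0.001 ]), 0.78)]
vial top [(array([5.775e-01, 2.591e-01, 2.000e-04]), 0.49)]
vial scene [(array([ 5.731e-01,  2.585e-01, -4.000e-04]), 0.47)]
meter top [(array([ 0.4873, -0.2082, -0.0027]), 0.94)]
meter scene []
jar top [(array([0.5798, 0.2579, 0.002 ]), 0.69), (array([ 6.062e-01, -2.129e-01, -4.000e-04]), 0.63)]
jar scene [(array([ 5.954e-01, -2.116e-01, -1.000e-04]), 0.49)]
0.8 [ 0.24701684 -0.60121953  0.23931353] [[ 9.25001607e-01  3.79963192e-01  8.55627766e-06]
 [ 3.79963192e-01 -9.25001607e-01 -3.67698151e-06]
 [ 6.51745295e-06  6.65228438e-06 -1.00000000e+00]] [0.30500922 0.4328521  0.21836467] 0.008
```

View pics/a.png

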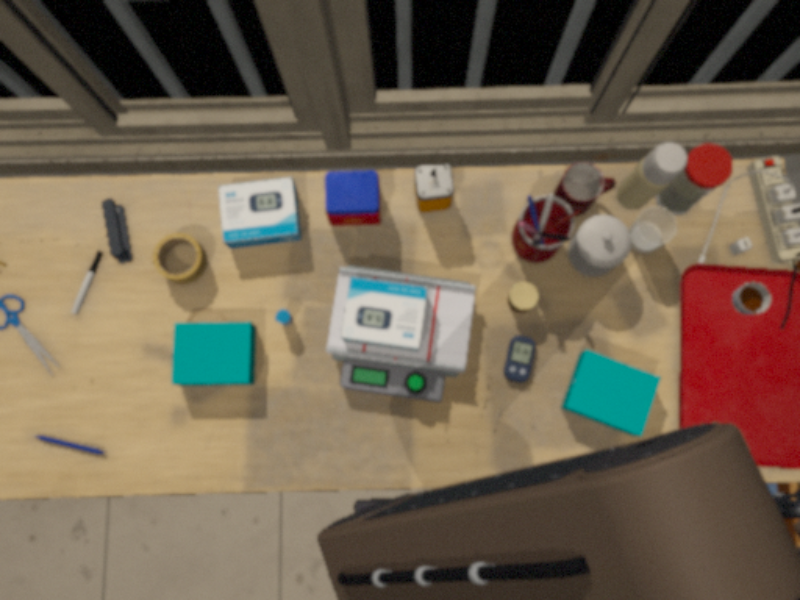

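View pics/b.png

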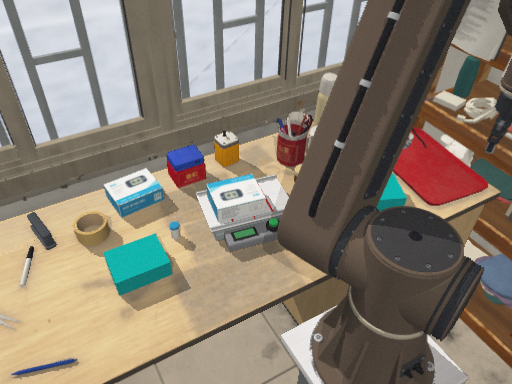

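Candidates (800 px top view): the blue and white carton on the pan (385,315), its blue and white twin on the table (260,210), and turquoise boxes at (213,353) and (612,392). By the description, the one on the pan is the target. I'll check it in a close crop.

```bash
cat >> h.py <<'E'
def crop(f,n,x0=205,y0=165,x1=310,y1=260,k=7):
    c=cv2.resize(f['pixels'][y0:y1,x0:x1],None,fx=k,fy=k,interpolation=cv2.INTER_CUBIC); cv2.imwrite('pics/'+n,c[:,:,::-1])
def red(f,x0=205,y0=165,x1=310,y1=260):
    p=f['pixels'].astype(int); m=(p[...,0]-np.maximum(p[...,1],p[...,2])>35); o=np.zeros_like(m); o[y0:y1,x0:x1]=m[y0:y1,x0:x1]; return o
E
python3 - <<'E'
from h import *
f=vision.grab_frame('top'); crop(f,'c.png')
m=red(f).astype(np.uint8); n,l,st,ce=cv2.connectedComponentsWithStats(m)
for i in range(1,n):
    print(st[i],ce[i].round(1),onz(f,[ce[i]],0.046).round(4))
d=[q for q in trace(f,'kit_carton')]
for q in d:
    ys,xs=np.nonzero(q['mask']); print(q['confidence'],xs.mean(),ys.mean(),cv2.minAreaRect(np.c_[xs,ys].astype(np.float32)))
E
```

```text
[273 183   9  48 111] [276.9 206. ] [[ 0.5555 -0.0357  0.046 ]]
[232 221   2   4   8] [232.5 222.5] [[0.5085 0.0998 0.046 ]]
0.93 390.3333333333333 250.68409863945578 ((389.7059326171875, 250.67648315429688), (57.57856369018555, 43.229042053222656), 21.161258697509766)
0.75 245.36139534883722 200.52837209302325 ((245.10997009277344, 200.72999572753906), (51.0531120300293, 42.992095947265625), 8.130102157592773)
0.57 136.94147465437788 225.54746543778802 ((136.5, 225.0), (42.0, 55.0), 90.0)
0.52 265.06666666666666 244.4 ((265.0000305175781, 244.50006103515625), (7.77817440032959, 7.77817440032959), 45.0)
```

View pics/c.png

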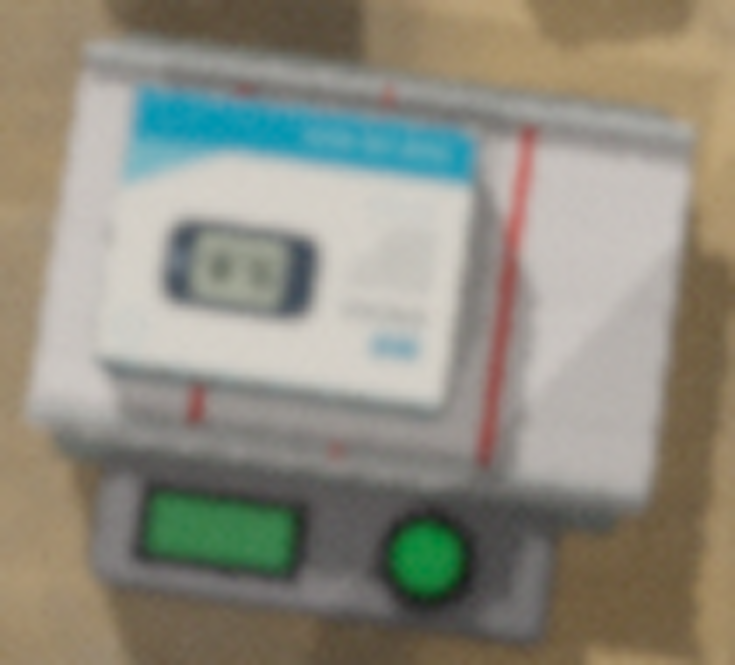

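The crop shows the blue and white carton with the meter picture, standing on the pan. Right red line runs (530,130)–(485,462), the left line shows at (197,405), rail marks at (390,97) and (336,450), and the green key at (427,558).

Run:
```python
from h import *
f=vision.grab_frame('top')
c=lambda P:(np.array(P,float)+.5)/7-.5+[205,165]
R=onz(f,c([(530,130),(485,462)]),.046); L=onz(f,c([(197,405),(247,88)]),.046); M=onz(f,c([(390,97),(336,450)]),.055)
C=onz(f,c([(138,88),(475,128),(445,408),(103,362)]),.100); K=onz(f,c([(427,558)]),.054)
for n,v in zip('RLMCK',(R,L,M,C,K)): print(n,v.round(4).tolist())
a=M[0]-M[1]; b=R[0]-R[1]; yaw=np.arctan2(a[1],a[0]); print('yaw marks',yaw,'line',np.arctan2(b[1],b[0]),'carton',np.arctan2(*(C[0]-C[3])[[1,0]]))
yaw=np.arctan2(b[1],b[0]); ex=np.array([np.cos(yaw),np.sin(yaw)]); ey=np.array([-ex[1],ex[0]])
m=M.mean(0)[:2]; print('mid',m,'R',(R[:,:2]-m)@ey,'L',(L[:,:2]-m)@ey,'carton',(C.mean(0)[:2]-m)@ey,(C.mean(0)[:2]-m)@ex,(C[:,:2]-m)@ey,'key',(K[:,:2]-m)@ex,(K[:,:2]-m)@ey)
g=vision.grab_frame('wrist'); print(np.array(g['T_tool_cam']).round(3)); print(g['camera_matrix'][0])
```

```text
R [[0.626, -0.0481, 0.046], [0.4811, -0.0242, 0.046]]
L [[0.5087, 0.0991, 0.046], [0.6479, 0.0753, 0.046]]
M [[0.6404, 0.0127, 0.055], [0.4868, 0.0395, 0.055]]
C [[0.6372, 0.119, 0.1], [0.6164, -0.0227, 0.1], [0.4984, -0.0069, 0.1], [0.521, 0.1348, 0.1]]
K [[0.4401, 0.0018, 0.054]]
yaw marks -0.17254060293168655 line -0.1636599659781777 carton -0.13452378435483392
mid [0.56361612 0.02609431] R [-0.06306456 -0.06306456] L [0.06311059 0.06231509] carton 0.030327636528700685 -0.000296378159616144 [ 0.10368742 -0.0395136  -0.04313459  0.10027131] key [-0.11791537] [-0.04407145]
[[-0.    -0.95  -0.311  0.08 ]
 [ 1.    -0.    -0.     0.   ]
 [ 0.    -0.311  0.95  -0.134]
 [ 0.     0.     0.     1.   ]]
[324.02589671   0.         251.37613705]
```

```bash
cat >> h.py <<'E'
O=np.array([.5637,.0261]); YAW=-.168
def cloud(f,x0=0,y0=0,x1=512,y1=384):
    v,u=np.mgrid[y0:y1,x0:x1]; d=f['depth'][y0:y1,x0:x1].ravel(); r=ray(f,np.c_[u.ravel(),v.ravel()])
    T=np.array(f['world_from_camera']); P=(r*d[:,None])@T[:3,:3].T+T[:3,3]; return P[d>0]
def loc(P,o=O,yaw=YAW):
    c,s=np.cos(yaw),np.sin(yaw); q=P[:,:2]-o; return np.c_[q@[c,s],q@[-s,c],P[:,2]]
E
python3 - <<'E'
from h import *
for n in ('top','scene'):
    f=vision.grab_frame(n); L=loc(cloud(f)); L=L[(abs(L[:,0])<.16)&(abs(L[:,1])<.18)]
    t=L[(L[:,2]>.08)&(L[:,2]<.13)]; print(n,len(t),'z',np.median(t[:,2]))
    r=cv2.minAreaRect((t[:,:2]*1000).astype(np.float32)); print(r)
    print('x',np.percentile(t[:,0],[.5,2,98,99.5]),'y',np.percentile(t[:,1],[.5,2,98,99.5]))
    m=L[(L[:,2]>.035)&(L[:,2]<.06)]; print('pan z',np.median(m[:,2]),'x',np.percentile(m[:,0],[1,99]),'y',np.percentile(m[:,1],[1,99]))
E
```

```text
top 2036 z 0.09864352990991154
((0.9752540588378906, 32.95029830932617), (119.43258666992188, 148.9532928466797), 0.11459076404571533)
x [-0.0583271  -0.0576214   0.05743559  0.05959311] y [-0.04098492 -0.03865804  0.10385578  0.106172  ]
pan z 0.04438416155506031 x [-0.14088799  0.08674406] y [-0.13185707  0.13362694]
scene 1589 z 0.10006525458971294
((-3.340709686279297, 35.166202545166016), (125.07122802734375, 149.6146240234375), 0.21330703794956207)
x [-0.06480619 -0.06326625  0.05284489  0.05635144] y [-0.03872259 -0.03562772  0.10883913  0.10941029]
pan z 0.046031952932427345 x [-0.14707327  0.07755623] y [-0.12714958  0.13728763]
```

The depth data show the pan carton, aligned with the scale, at local y ≈ +32 mm. Its long side appears to lie along y. That conflicts with the text, so contact will have to settle it. Moving to the left side now.

```bash
cat >> h.py <<'E'
from scipy.spatial.transform import Rotation as Ro
def delta(pos,p0=None,R0=None,yaw=YAW):
    s=sensors.sense(); p0=np.array(s['ee_pos']) if p0 is None else np.array(p0); R0=np.array(s['tcp_rot']) if R0 is None else R0
    Rt=Ro.from_euler('z',yaw).as_matrix()@np.diag([1.,-1,-1])
    return (R0.T@(np.array(pos)-p0)*1000).round(1), Ro.from_matrix(R0.T@Rt).as_rotvec().round(4)
def W(x,y,z):
    c,s=np.cos(YAW),np.sin(YAW); return np.array([O[0]+c*x-s*y,O[1]+s*x+c*y,z])
E
python3 - <<'E'
from h import *
print(delta([.43,-.24,.24])); Rt=Ro.from_euler('z',YAW).as_matrix()@np.diag([1.,-1,-1])
print(delta(W(0,.15,.24),[.43,-.24,.24],Rt), W(0,.15,.24))
E
```

```text
(array([ 306.5, -264.6,   -0.7]), array([-0.    ,  0.    ,  0.5578]))
(array([  87.3, -434.7,    0. ]), array([0., 0., 0.])) [0.58878163 0.17398817 0.24      ]
```

>>> move_arm(
  plan=[
    [[20,-17,0],[0,0,0.06],0],
    [[55,-47,0],[0,0,0.12],0],
    [[90,-77,0],[0,0,0.2],0],
    [[121,-104,0],[0,0,0.28],0],
    [[152,-131,0],[0,0,0.36],0],
    [[183,-158,0],[0,0,0.44],0],
    [[214,-185,0],[0,0,0.5],0],
    [[245,-212,0],[0,0,0.5578],0],
    [[276,-238,0],[0,0,0.5578],0],
    [[306.5,-264.6,0],[0,0,0.5578],0],
  ],
  grip_force=20,
)

```text
t: 1.93
ee_pos: [0.4289, -0.2415, 0.2396]
tcp_rot: [[0.986, -0.168, 0.001], [-0.168, -0.986, -0.0], [0.001, 0.0, -1.0]]
contact_force: [1.0, 0.7, -0.5]
finger_gap: 0.0
finger_force: 0.0
```

>>> move_arm(
  plan=[
    [[8,-40,0],[0,0,0],0],
    [[16,-80,0],[0,0,0],0],
    [[24,-120,0],[0,0,0],0],
    [[32,-160,0],[0,0,0],0],
    [[40,-200,0],[0,0,0],0],
    [[48,-240,0],[0,0,0],0],
    [[56,-280,0],[0,0,0],0],
    [[64,-320,0],[0,0,0],0],
    [[72,-360,0],[0,0,0],0],
    [[80,-400,0],[0,0,0],0],
  ],
)

```text
t: 2.77
ee_pos: [0.5745, 0.14, 0.2395]
tcp_rot: [[0.986, -0.167, 0.0], [-0.167, -0.986, 0.0], [0.0, -0.0, -1.0]]
contact_force: [1.7, -0.6, -0.6]
finger_gap: 0.003
finger_force: 0.0
```

Run:
```python
from h import *
s=sensors.sense(); print(s['t'],s['ee_pos'],s['contact_force'],s['finger_gap']); print(delta(W(0,.15,.24)),delta(W(0,.15,.07)))
```

```text
2.7667 [0.57445057 0.13995727 0.23946185] [ 1.73029958 -0.62479329 -0.59738892] 0.0030464874051729087
(array([  8.4, -35.9,  -0.5]), array([-0.0001, -0.0003,  0.0003])) (array([  8.4, -35.9, 169.5]), array([-0.0001, -0.0003,  0.0003]))
```

>>> move_arm(
  plan=[
    [[4,-18,10],[0,0,0],0],
    [[7.5,-35,30],[0,0,0],0],
    [[7.5,-35,55],[0,0,0],0],
    [[7.5,-35,80],[0,0,0],0],
    [[7.5,-35,105],[0,0,0],0],
    [[7.5,-35,130],[0,0,0],0],
    [[7.5,-35,150],[0,0,0],0],
    [[7.5,-35,162],[0,0,0],0],
    [[7.5,-35,168],[0,0,0],0],
    [[7.5,-35,169.5],[0,0,0],0],
  ],
)

```text
t: 3.6
ee_pos: [0.5871, 0.1709, 0.0691]
tcp_rot: [[0.986, -0.167, -0.001], [-0.167, -0.986, -0.0], [-0.001, 0.0, -1.0]]
contact_force: [0.3, 0.4, 0.7]
finger_gap: -0.002
finger_force: 0.0
```

Run:
```python
from h import *
f=vision.grab_frame('top');crop(f,'d.png',x0=190,x1=300)
s=sensors.sense(); p=np.array([s['ee_pos']]); print(loc(p),s['contact_force'])
L=loc(cloud(f)); t=L[(abs(L[:,0])<.05)&(L[:,1]>.11)&(L[:,1]<.2)&(L[:,2]>.055)]; 
print(len(t), t[:,1].min())
```

```text
[[-0.00079684  0.14680925  0.06974975]] [-0.51064126 -0.08299989 -0.84804396]
1686 0.11018872041749034
```

View pics/d.png

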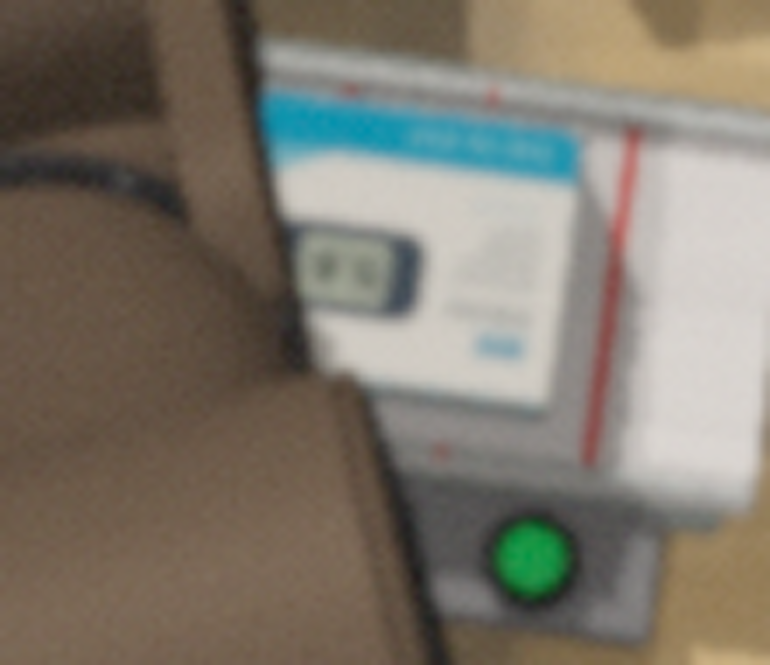

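Arm covers the left; the carton's right edge near (575,150)-(545,405), the right line (632,130)–(592,460) and rail marks (492,97),(441,452) stay visible for tracking. Now a slow approach.

```bash
cat >> h.py <<'E'
import os
def stack(n=4): 
    fs=[vision.grab_frame('top') for _ in range(n)]; f=fs[0]; g=np.mean([x['pixels'] for x in fs],0); f['pixels']=g.astype(np.uint8); return f,g.astype(np.float32)
def track(g,ref,box,z):  # shift in local y (mm) of patch vs ref
    x0,y0,x1,y1=box; t=ref[y0:y1,x0:x1].mean(2)
    best=None
    for s in range(-16,17,2):
        M=np.array([[1,0,x0+s],[0,1,y0+s*.167]],np.float32)
        try: cc,M=cv2.findTransformECC(t,g.mean(2),M,cv2.MOTION_TRANSLATION,(3,60,1e-4),None,3)
        except cv2.error: continue
        if best is None or cc>best[0]: best=(cc,M[0,2]-x0,M[1,2]-y0)
    c=np.array([(x0+x1)/2,(y0+y1)/2]); return best,c
def shift(f,g,ref,box,z):
    b,c=track(g,ref,box,z); P=loc(onz(f,[c,c+b[1:]],z)); return ((P[1]-P[0])[:2]*1000).round(1),round(b[0],3)
RBOX=(250,180,278,222); LINE=(273,200,285,228)
def force(): 
    s=sensors.sense(); F=np.array(s['contact_force']); c,sn=np.cos(YAW),np.sin(YAW); return np.round([F[0]*c+F[1]*sn,-F[0]*sn+F[1]*c,F[2]],1)
def rep():
    f,g=stack(); ref=np.load('ref.npy'); s=sensors.sense()
    print('t',s['t'],'tool',(loc(np.array([s['ee_pos']]))*1000).round(1),'F',force(),'carton',shift(f,g,ref,RBOX,.1),'line',shift(f,g,ref,LINE,.046))
E
python3 -c "
from h import *
f,g=stack(); np.save('ref.npy',g); rep()"
```

```text
t 4.05 tool [[ -0.6 146.9  70.4]] F [-0.9 -0.9 -0.2] carton (array([ 0.3, -0.2]), 0.997) line (array([-0.1, -0.2]), 0.999)
```

>>> move_arm(
  plan=[
    [[0,4,0],[0,0,0],0],
    [[0,8,0],[0,0,0],0],
    [[0,11,0],[0,0,0],0],
    [[0,13,0],[0,0,0],0],
    [[0,14,0],[0,0,0],0],
    [[0,15,0],[0,0,0],0],
    [[0,16,0],[0,0,0],0],
    [[0,17,0],[0,0,0],0],
    [[0,18,0],[0,0,0],0],
    [[0,19,0],[0,0,0],0],
  ],
)

```text
t: 4.88
ee_pos: [0.5842, 0.1522, 0.0698]
tcp_rot: [[0.986, -0.167, 0.0], [-0.167, -0.986, 0.0], [0.0, -0.0, -1.0]]
contact_force: [0.2, -0.4, -0.4]
finger_gap: -0.001
finger_force: 0.0
```

```bash
python3 -c "
from h import *
rep()"
```

```text
t 5.0833 tool [[ -0.9 127.8  69.8]] F [-0.6  0.8 -0.4] carton (array([ 0.5, -0.2]), 0.996) line (array([-0.4,  0.1]), 0.998)
```

>>> move_arm(
  plan=[
    [[0,1,0],[0,0,0],0],
    [[0,2,0],[0,0,0],0],
    [[0,3,0],[0,0,0],0],
    [[0,4,0],[0,0,0],0],
    [[0,5,0],[0,0,0],0],
    [[0,6,0],[0,0,0],0],
    [[0,7,0],[0,0,0],0],
    [[0,8,0],[0,0,0],0],
    [[0,9,0],[0,0,0],0],
    [[0,10,0],[0,0,0],0],
  ],
)

```text
t: 5.92
ee_pos: [0.5825, 0.1423, 0.0698]
tcp_rot: [[0.986, -0.167, 0.0], [-0.167, -0.986, 0.0], [0.0, -0.0, -1.0]]
contact_force: [-0.0, 1.7, 1.1]
finger_gap: -0.002
finger_force: 0.6
```

```bash
python3 -c "
from h import *
rep()"
```

```text
t 6.1167 tool [[ -0.9 117.8  69.8]] F [0.3 1.9 0.4] carton (array([ 0.8, -6. ]), 0.991) line (array([-0.6, -6. ]), 0.997)
```

>>> move_arm(
  plan=[
    [[0,1.5,0],[0,0,0],0],
    [[0,3,0],[0,0,0],0],
    [[0,4.5,0],[0,0,0],0],
    [[0,6,0],[0,0,0],0],
    [[0,7.5,0],[0,0,0],0],
    [[0,9,0],[0,0,0],0],
    [[0,10.5,0],[0,0,0],0],
    [[0,12,0],[0,0,0],0],
    [[0,13.5,0],[0,0,0],0],
    [[0,15,0],[0,0,0],0],
  ],
)

```text
t: 6.95
ee_pos: [0.5801, 0.1275, 0.0698]
tcp_rot: [[0.986, -0.167, 0.0], [-0.167, -0.986, 0.0], [0.0, -0.0, -1.0]]
contact_force: [-0.1, 5.0, 0.8]
finger_gap: 0.001
finger_force: 2.0
```

```bash
python3 -c "
from h import *
rep()"
```

```text
t 7.15 tool [[ -0.9 102.8  69.8]] F [-0.2  4.2  2.2] carton (array([  0.8, -20.4]), 0.991) line (array([  0.9, -19.6]), 0.995)
```

>>> move_arm(
  plan=[
    [[0,1.5,0],[0,0,0],0],
    [[0,3,0],[0,0,0],0],
    [[0,4.5,0],[0,0,0],0],
    [[0,6,0],[0,0,0],0],
    [[0,7.5,0],[0,0,0],0],
    [[0,9,0],[0,0,0],0],
    [[0,10.5,0],[0,0,0],0],
    [[0,12,0],[0,0,0],0],
    [[0,13.5,0],[0,0,0],0],
    [[0,15,0],[0,0,0],0],
  ],
)

```text
t: 7.98
ee_pos: [0.5774, 0.1126, 0.0698]
tcp_rot: [[0.986, -0.167, -0.0], [-0.167, -0.986, 0.0], [-0.0, -0.0, -1.0]]
contact_force: [0.7, 4.9, 2.6]
finger_gap: 0.002
finger_force: 2.5
```

```bash
python3 -c "
from h import *
rep()"
```

```text
t 8.1833 tool [[-0.9 87.7 69.8]] F [0.2 5.  3.1] carton (array([  0.6, -33.8]), 0.897) line (array([  5.3, -27.3]), 0.91)
```

>>> move_arm(
  plan=[
    [[0,1.5,0],[0,0,0],0],
    [[0,3,0],[0,0,0],0],
    [[0,4.5,0],[0,0,0],0],
    [[0,6,0],[0,0,0],0],
    [[0,7.5,0],[0,0,0],0],
    [[0,9,0],[0,0,0],0],
    [[0,10.5,0],[0,0,0],0],
    [[0,12,0],[0,0,0],0],
    [[0,13.5,0],[0,0,0],0],
    [[0,15,0],[0,0,0],0],
  ],
)

```text
t: 9.02
ee_pos: [0.5749, 0.0978, 0.0698]
tcp_rot: [[0.986, -0.167, -0.0], [-0.167, -0.986, 0.0], [-0.0, -0.0, -1.0]]
contact_force: [0.6, 5.6, 2.8]
finger_gap: 0.004
finger_force: 2.6
```

```bash
python3 -c "
from h import *
rep()"
```

```text
t 9.2167 tool [[-0.9 72.7 69.8]] F [0.5 5.6 2.7] carton (array([  0.3, -50.5]), 0.872) line (array([ -7., -52.]), 0.937)
```

>>> move_arm(
  plan=[
    [[0,1.5,0],[0,0,0],0],
    [[0,3,0],[0,0,0],0],
    [[0,4.5,0],[0,0,0],0],
    [[0,6,0],[0,0,0],0],
    [[0,7.5,0],[0,0,0],0],
    [[0,9,0],[0,0,0],0],
    [[0,10.5,0],[0,0,0],0],
    [[0,12,0],[0,0,0],0],
    [[0,13.5,0],[0,0,0],0],
    [[0,15,0],[0,0,0],0],
  ],
)

```text
t: 10.05
ee_pos: [0.5724, 0.0832, 0.0698]
tcp_rot: [[0.986, -0.167, -0.0], [-0.167, -0.986, 0.0], [-0.0, -0.0, -1.0]]
contact_force: [1.3, 5.2, 3.9]
finger_gap: 0.001
finger_force: 2.6
```

```bash
python3 -c "
from h import *
rep()"
```

```text
t 10.25 tool [[-0.9 57.8 69.8]] F [-0.3  5.4  3.2] carton (array([  17.7, -109.5]), 0.669) line (array([  -0.5, -109.8]), 0.935)
```

>>> move_arm(
  plan=[
    [[0,1.5,0],[0,0,0],0],
    [[0,3,0],[0,0,0],0],
    [[0,3,0],[0,0,0],0],
    [[0,0,0],[0,0,0],0],
    [[0,-4,0],[0,0,0],0],
    [[0,-8,0],[0,0,0],0],
    [[0,-12,0],[0,0,0],0],
    [[0,-16,0],[0,0,0],0],
    [[0,-20,0],[0,0,0],0],
    [[0,-25,0],[0,0,0],0],
  ],
)

```text
t: 11.08
ee_pos: [0.5764, 0.1081, 0.0696]
tcp_rot: [[0.986, -0.167, -0.001], [-0.167, -0.986, -0.0], [-0.0, 0.0, -1.0]]
contact_force: [-0.0, -1.3, 0.5]
finger_gap: -0.0
finger_force: 0.0
```

>>> move_arm(
  plan=[
    [[0,-32,0],[0,0,0],0],
    [[0,-42,0],[0,0,0],0],
    [[0,-52,-15],[0,0,0],0],
    [[0,-57,-45],[0,0,0],0],
    [[0,-57,-85],[0,0,0],0],
    [[0,-57,-125],[0,0,0],0],
    [[0,-57,-160],[0,0,0],0],
    [[0,-50,-180],[0,0,0],0],
    [[0,-30,-180],[0,0,0],0],
    [[0,0,-180],[0,0,0],0],
  ],
)

```text
t: 11.92
ee_pos: [0.5774, 0.1092, 0.2514]
tcp_rot: [[0.986, -0.165, 0.003], [-0.165, -0.986, 0.001], [0.003, -0.001, -1.0]]
contact_force: [-0.4, -0.5, -1.5]
finger_gap: 0.0
finger_force: 0.0
```

```bash
cat >> h.py <<'E'
def wrist(n=None):
    s=sensors.sense(); g=vision.grab_frame('wrist'); T=np.eye(4); T[:3,:3]=s['tcp_rot']; T[:3,3]=s['ee_pos']; g['world_from_camera']=T@np.array(g['T_tool_cam'])
    if n: save(g,n)
    return g
E
python3 -c "
from h import *
s=sensors.sense(); print(s['t'],loc(np.array([s['ee_pos']])),force())
g=wrist('e.png'); np.save('e.npy',g,allow_pickle=True)
L=loc(cloud(g)); t=L[(L[:,2]>.09)&(L[:,2]<.115)&(abs(L[:,0])<.08)&(abs(L[:,1])<.14)]; print(np.percentile(t,[1,99],axis=0).round(4),cv2.minAreaRect((t[:,:2]*1000).astype(np.float32)))
print(delta(W(0,-.15,.25)))
"
```

```text
11.9167 [[-0.00038646  0.08421846  0.25137172]] [-0.3 -0.6 -1.5]
[[-0.0581 -0.0836  0.0962]
 [ 0.0576  0.0615  0.1014]] ((-0.17511749267578125, -11.886039733886719), (149.19337463378906, 120.21002197265625), 89.7049789428711)
(array([  1. , 228.5,   0.8]), array([ 0.0017, -0.0004,  0.0013]))
```

View pics/e.png

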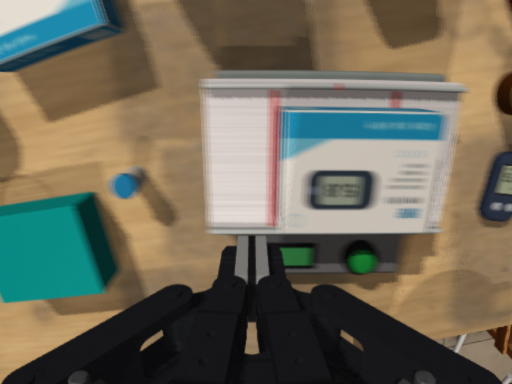

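The wrist view (blurred by motion) shows the carton past the middle, with its left edge at x≈281 beside the left line (275). Confirming with a still frame.

```bash
python3 -c "
from h import *
rep()
g=wrist(); 
L=loc(cloud(g)); t=L[(L[:,2]>.09)&(L[:,2]<.115)&(abs(L[:,0])<.08)&(abs(L[:,1])<.14)]; print(cv2.minAreaRect((t[:,:2]*1000).astype(np.float32)))
p=g['pixels'].astype(int); m=((p[...,0]-np.maximum(p[...,1],p[...,2]))>35).astype(np.uint8); m[:, :180]=0; m[:,470:]=0; m[:60]=0; m[260:]=0
n,l,st,ce=cv2.connectedComponentsWithStats(m)
for i in range(1,n):
    if st[i,4]>5: print(st[i],ce[i].round(1),(loc(onz(g,[ce[i]],.046))*1000).round(1),(loc(onz(g,[ce[i]],.055))*1000).round(1))
"
```

```text
t 12.1667 tool [[ -1.   82.9 249.7]] F [0.3 0.5 0.4] carton (array([ -0.2, -46.2]), 0.969) line (array([ -1.3, -43.9]), 0.923)
((-1.0284461975097656, -11.86102294921875), (149.04568481445312, 120.21269989013672), 89.9259033203125)
[444  63  26  26 337] [459.   73.4] [[  91.9 -130.3   46. ]] [[  91.5 -124.6   55. ]]
[331  81   4   7  25] [332.7  84.2] [[78.   1.2 46. ]] [[78.   3.3 55. ]]
[264  88   8 138 885] [267.3 154.8] [[ 5.4 66.  46. ]] [[ 7.3 66.5 55. ]]
[387  89   8  17 103] [390.4  97.5] [[ 65.9 -59.7  46. ]] [[ 66.2 -55.9  55. ]]
[457  89  13  21 131] [464.   99.2] [[  66.2 -140.2   46. ]] [[  66.5 -134.3   55. ]]
[454 111   6   7  21] [456.6 114. ] [[  50.6 -134.5   46. ]] [[  51.3 -128.7   55. ]]
[464 111   2   4   6] [464.5 112.3] [[  52.6 -143.2   46. ]] [[  53.3 -137.2   55. ]]
[460 113   4   9  16] [461.2 117.1] [[  47.5 -140.3   46. ]] [[  48.3 -134.4   55. ]]
[467 114   3   4   8] [468.1 115.6] [[  49.2 -148.    46. ]] [[  50.  -141.9   55. ]]
[454 118   5   9  21] [456.2 122.1] [[  42.  -135.6   46. ]] [[  43.  -129.8   55. ]]
[437 222   4   6  11] [438.2 224.6] [[ -77.2 -136.5   46. ]] [[ -73.  -130.6   55. ]]
[432 233  10  15  69] [435.8 238.5] [[ -95.3 -137.    46. ]] [[ -90.7 -131.2   55. ]]
[422 256   4   4  10] [424. 258.] [[-121.5 -127.1   46. ]] [[-116.2 -121.5   55. ]]
```

Carton rests about 14 mm past the middle. Now to the right side.

>>> move_arm(
  plan=[
    [[0,25,0],[0,0,0],0],
    [[0,60,0],[0,0,0],0],
    [[0,98,0],[0,0,0],0],
    [[0,136,0],[0,0,0],0],
    [[0,174,0],[0,0,0],0],
    [[0,205,0],[0,0,0],0],
    [[0,220,10],[0,0,0],0],
    [[0,220,30],[0,0,0],0],
    [[0,220,60],[0,0,0],0],
    [[0,220,90],[0,0,0],0],
  ],
)

```text
t: 13.05
ee_pos: [0.5407, -0.109, 0.1593]
tcp_rot: [[0.986, -0.167, 0.002], [-0.167, -0.986, -0.0], [0.002, 0.0, -1.0]]
contact_force: [0.1, 0.1, -0.4]
finger_gap: 0.001
finger_force: 0.0
```

>>> move_arm(
  plan=[
    [[0,0,25],[0,0,0],0],
    [[0,0,50],[0,0,0],0],
    [[0,0,70],[0,0,0],0],
    [[0,0,82],[0,0,0],0],
    [[0,0,88],[0,0,0],0],
    [[0,0,90],[0,0,0],0],
    [[0,-4,90],[0,0,0],0],
    [[0,-9,90],[0,0,0],0],
    [[0,-14,90],[0,0,0],0],
    [[0,-18,90],[0,0,0],0],
  ],
)

```text
t: 13.88
ee_pos: [0.5435, -0.0906, 0.0706]
tcp_rot: [[0.986, -0.167, 0.001], [-0.167, -0.986, -0.0], [0.001, 0.0, -1.0]]
contact_force: [-0.4, 0.0, 0.7]
finger_gap: 0.006
finger_force: 0.0
```

```bash
python3 -c "
from h import *
s=sensors.sense(); print(s['t'],loc(np.array([s['ee_pos']])),force())
f,g=stack(); crop(f,'f.png'); np.save('ref2.npy',g)
L=loc(cloud(f)); t=L[(L[:,2]>.085)&(L[:,2]<.115)&(abs(L[:,0])<.045)&(L[:,1]<.1)&(L[:,1]>0)]; print(np.percentile(t[:,1],[50,98,99.5]),len(t))
"
```

```text
13.8833 [[-0.00038917 -0.11846167  0.07064065]] [-0.4 -0.   0.7]
[0.03024997 0.059523   0.06040576] 630
```

View pics/f.png

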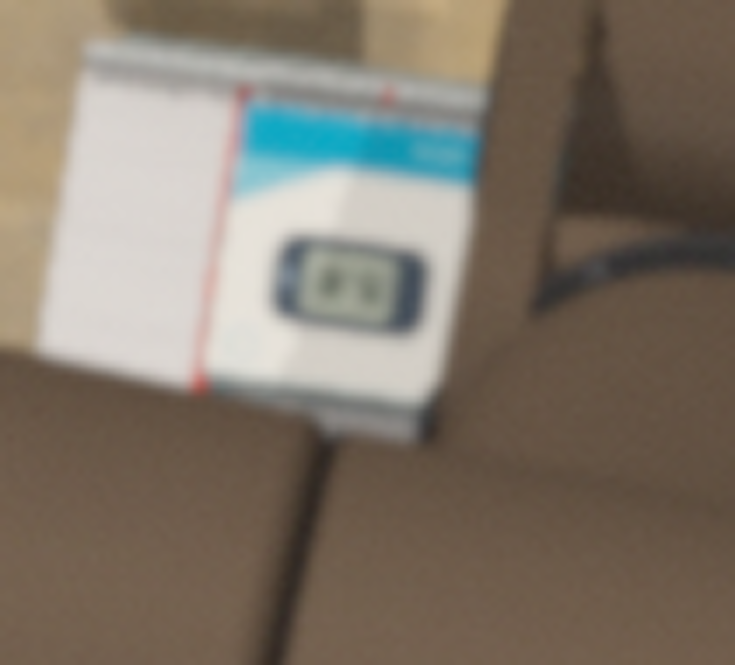

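The left carton edge runs (243,105)–(205,385), about 60 mm left of the middle, so the centre is at about −14 mm. The left line is just clear and the rail mark (390,97) is unchanged. Pushing back.

>>> move_arm(
  plan=[
    [[0,-4,0],[0,0,0],0],
    [[0,-7,0],[0,0,0],0],
    [[0,-9,0],[0,0,0],0],
    [[0,-10,0],[0,0,0],0],
    [[0,-11,0],[0,0,0],0],
    [[0,-12,0],[0,0,0],0],
    [[0,-13,0],[0,0,0],0],
    [[0,-14,0],[0,0,0],0],
    [[0,-15,0],[0,0,0],0],
    [[0,-16.5,0],[0,0,0],0],
  ],
)

```text
t: 14.92
ee_pos: [0.5456, -0.075, 0.0698]
tcp_rot: [[0.986, -0.167, -0.0], [-0.167, -0.986, 0.0], [-0.0, -0.0, -1.0]]
contact_force: [0.3, 0.4, -0.4]
finger_gap: 0.002
finger_force: 0.0
```

>>> move_arm(
  plan=[
    [[0,-1.5,0],[0,0,0],0],
    [[0,-3,0],[0,0,0],0],
    [[0,-4.5,0],[0,0,0],0],
    [[0,-6,0],[0,0,0],0],
    [[0,-7.5,0],[0,0,0],0],
    [[0,-9,0],[0,0,0],0],
    [[0,-10.5,0],[0,0,0],0],
    [[0,-12,0],[0,0,0],0],
    [[0,-13.5,0],[0,0,0],0],
    [[0,-15,0],[0,0,0],0],
  ],
)

```text
t: 15.75
ee_pos: [0.5482, -0.0602, 0.0698]
tcp_rot: [[0.986, -0.167, 0.0], [-0.167, -0.986, -0.0], [0.0, 0.0, -1.0]]
contact_force: [-0.6, -3.5, 1.1]
finger_gap: 0.001
finger_force: 1.3
```

```bash
cat >> h.py <<'E'
def rep2():
    f,g=stack(); ref=np.load('ref2.npy'); s=sensors.sense()
    print('t',s['t'],'tool',(loc(np.array([s['ee_pos']]))*1000).round(1),'F',force(),'carton',shift(f,g,ref,(238,180,262,216),.1),'mark',shift(f,g,ref,(254,175,267,181),.055))
E
python3 -c "
from h import *
rep2()"
```

```text
t 15.95 tool [[ -0.9 -87.7  69.8]] F [-1.2 -2.9  0.5] carton (array([-0.1, 14.7]), 0.96) mark (array([-15.7,  28.4]), 0.824)
```

>>> move_arm(
  plan=[
    [[0,-1.5,0],[0,0,0],0],
    [[0,-3,0],[0,0,0],0],
    [[0,-4.5,0],[0,0,0],0],
    [[0,-6,0],[0,0,0],0],
    [[0,-7.5,0],[0,0,0],0],
    [[0,-9,0],[0,0,0],0],
    [[0,-10.5,0],[0,0,0],0],
    [[0,-12,0],[0,0,0],0],
    [[0,-13.5,0],[0,0,0],0],
    [[0,-15,0],[0,0,0],0],
  ],
)

```text
t: 16.78
ee_pos: [0.5507, -0.0453, 0.0698]
tcp_rot: [[0.986, -0.167, 0.0], [-0.167, -0.986, 0.0], [0.0, -0.0, -1.0]]
contact_force: [-1.5, -3.7, 1.7]
finger_gap: 0.001
finger_force: 2.0
```

```bash
python3 -c "
from h import *
rep2()"
```

```text
t 16.9833 tool [[ -0.9 -72.7  69.8]] F [-0.4 -4.2  2.4] carton (array([ 0. , 31.5]), 0.888) mark (array([  1.1, -70.3]), 0.822)
```

>>> move_arm(
  plan=[
    [[0,-1.5,0],[0,0,0],0],
    [[0,-3,0],[0,0,0],0],
    [[0,-4.5,0],[0,0,0],0],
    [[0,-4.5,0],[0,0,0],0],
    [[0,-2,0],[0,0,0],0],
    [[0,3,0],[0,0,0],0],
    [[0,8,0],[0,0,0],0],
    [[0,13,0],[0,0,0],0],
    [[0,18,0],[0,0,0],0],
    [[0,24,0],[0,0,0],0],
  ],
)

```text
t: 17.82
ee_pos: [0.5464, -0.0696, 0.0697]
tcp_rot: [[0.986, -0.167, -0.0], [-0.167, -0.986, 0.0], [-0.0, -0.0, -1.0]]
contact_force: [0.5, -0.5, -0.1]
finger_gap: -0.001
finger_force: 0.0
```

```bash
python3 -c "
from h import *
rep2()"
```

```text
t 18.0167 tool [[ -1.  -97.   69.7]] F [-0.3  0.  -0. ] carton (array([ 0. , 11.3]), 0.994) mark (array([-1. , 12.1]), 0.864)
```

>>> move_arm(
  plan=[
    [[0,10,0],[0,0,0],0],
    [[0,20,-20],[0,0,0],0],
    [[0,20,-55],[0,0,0],0],
    [[0,20,-95],[0,0,0],0],
    [[0,20,-135],[0,0,0],0],
    [[0,20,-175],[0,0,0],0],
    [[-5,0,-205],[0,0,0],0],
    [[-20,-30,-215],[0,0,0],0],
    [[-40,-60,-220],[0,0,0],0],
    [[-50,-90,-220],[0,0,0],0],
  ],
)

```text
t: 18.85
ee_pos: [0.5113, 0.0287, 0.2914]
tcp_rot: [[0.986, -0.168, 0.002], [-0.168, -0.986, 0.0], [0.002, -0.0, -1.0]]
contact_force: [0.8, -0.5, 1.0]
finger_gap: -0.0
finger_force: 0.0
```

>>> move_arm(
  plan=[
    [[-5,-5,0],[0,0,0],0],
    [[-5,-7,0],[0,0,0],0],
    [[-5,-7,0],[0,0,0],0],
    [[-5,-7,0],[0,0,0],0],
    [[-5,-7,0],[0,0,0],0],
    [[-5,-7,0],[0,0,0],0],
    [[-5,-7,0],[0,0,0],0],
    [[-5,-7,0],[0,0,0],0],
    [[-5,-7,0],[0,0,0],0],
    [[-5,-7,0],[0,0,0],0],
  ],
)

```text
t: 19.68
ee_pos: [0.5087, 0.0355, 0.2898]
tcp_rot: [[0.986, -0.167, -0.0], [-0.167, -0.986, -0.0], [-0.0, 0.0, -1.0]]
contact_force: [0.6, -0.6, -0.8]
finger_gap: -0.002
finger_force: 0.0
```

```bash
cat >> h.py <<'E'
def wmeas(n):
    g=wrist(n); s=sensors.sense(); print(s['t'],'tool',(loc(np.array([s['ee_pos']]))*1000).round(1))
    L=loc(cloud(g)); t=L[(L[:,2]>.09)&(L[:,2]<.115)&(abs(L[:,0])<.08)&(abs(L[:,1])<.14)]; print('carton',cv2.minAreaRect((t[:,:2]*1000).astype(np.float32)),np.median(t[:,2]))
    p=g['pixels'].astype(int); m=((p[...,0]-np.maximum(p[...,1],p[...,2]))>30).astype(np.uint8)
    N,l,st,ce=cv2.connectedComponentsWithStats(m)
    for i in range(1,N):
        q=(loc(onz(g,[ce[i]],.055))*1000).round(1)[0]
        if st[i,4]>5 and max(abs(q[:2]))<90: print(st[i],ce[i].round(1),'z46',(loc(onz(g,[ce[i]],.046))*1000).round(1)[0],'z55',q)
    return g
E
python3 -c "
from h import *
wmeas('g.png')"
```

```text
19.7333 tool [[-5.590e+01  2.000e-01  2.898e+02]]
carton ((-1.5191574096679688, 0.32262420654296875), (119.27090454101562, 149.9344940185547), 0.046274177730083466) 0.09976701636975216
[247  27   4   8  30] [248.5  30.3] z46 [79.1  3.1 46. ] z55 [77.8  3.  55. ]
[188  36   6  11  66] [190.5  41. ] z46 [68.6 66.2 46. ] z55 [67.6 64.6 55. ]
[304  36   6  11  64] [306.5  40.8] z46 [ 68.6 -59.9  46. ] z55 [ 67.6 -58.5  55. ]
[194 168   6   3  16] [196.5 169. ] z46 [-75.4  66.3  46. ] z55 [-73.   64.8  55. ]
[299 168   5   2   9] [301.2 168.6] z46 [-75. -60.  46.] z55 [-72.6 -58.6  55. ]
[248 171   3   7  21] [249. 174.] z46 [-81.8   3.   46. ] z55 [-79.2   2.9  55. ]
```

View pics/g.png

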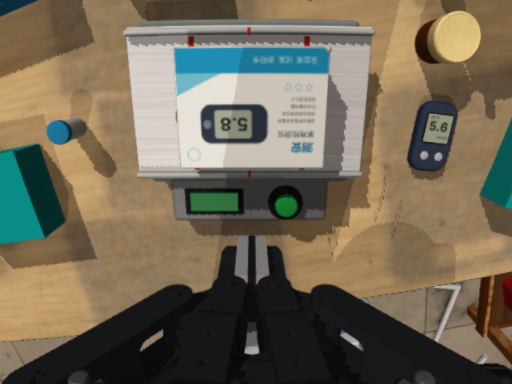

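The sharp wrist view shows the lines at x≈190/306 and marks at (248,30) and (249,174). The carton top spans x≈176–328, about 3 mm right of the middle. One more small tap from the right.

>>> move_arm(
  plan=[
    [[5,20,0],[0,0,0],0],
    [[20,50,0],[0,0,0],0],
    [[38,82,0],[0,0,0],0],
    [[50,108,5],[0,0,0],0],
    [[55,115,25],[0,0,0],0],
    [[55,115,60],[0,0,0],0],
    [[55,115,98],[0,0,0],0],
    [[55,115,136],[0,0,0],0],
    [[55,115,172],[0,0,0],0],
    [[55,115,195],[0,0,0],0],
  ],
)

```text
t: 20.57
ee_pos: [0.5422, -0.0866, 0.0917]
tcp_rot: [[0.986, -0.167, -0.003], [-0.167, -0.986, 0.001], [-0.003, -0.0, -1.0]]
contact_force: [-1.7, 0.2, -1.3]
finger_gap: -0.002
finger_force: 0.0
```

>>> move_arm(
  plan=[
    [[0,0,15],[0,0,0],0],
    [[0,0,22],[0,0,0],0],
    [[0,0,25],[0,0,0],0],
    [[0,-5,25],[0,0,0],0],
    [[0,-10,25],[0,0,0],0],
    [[0,-15,25],[0,0,0],0],
    [[0,-18,25],[0,0,0],0],
    [[0,-19,25],[0,0,0],0],
    [[0,-20,25],[0,0,0],0],
    [[0,-21,25],[0,0,0],0],
  ],
)

```text
t: 21.4
ee_pos: [0.5473, -0.066, 0.0701]
tcp_rot: [[0.986, -0.167, 0.001], [-0.167, -0.986, -0.0], [0.001, 0.0, -1.0]]
contact_force: [-0.4, 0.7, 0.5]
finger_gap: -0.003
finger_force: 0.0
```

```bash
python3 -c "
from h import *
rep2()"
```

```text
t 21.6 tool [[ -0.9 -93.8  69.8]] F [ 0.   0.6 -0.7] carton (array([-0.1, 12.3]), 0.988) mark (array([-1.5, 20.9]), 0.846)
```

>>> move_arm(
  plan=[
    [[0,-1,0],[0,0,0],0],
    [[0,-2,0],[0,0,0],0],
    [[0,-3,0],[0,0,0],0],
    [[0,-4,0],[0,0,0],0],
    [[0,-5.5,0],[0,0,0],0],
    [[0,-7,0],[0,0,0],0],
    [[0,-8.5,0],[0,0,0],0],
    [[0,-10,0],[0,0,0],0],
    [[0,-11.5,0],[0,0,0],0],
    [[0,-13,0],[0,0,0],0],
  ],
)

```text
t: 22.43
ee_pos: [0.5493, -0.0532, 0.0698]
tcp_rot: [[0.986, -0.167, -0.0], [-0.167, -0.986, -0.0], [-0.0, 0.0, -1.0]]
contact_force: [-0.9, -1.0, 0.8]
finger_gap: 0.001
finger_force: 0.8
```

>>> move_arm(
  plan=[
    [[0,-1.5,0],[0,0,0],0],
    [[0,-3,0],[0,0,0],0],
    [[0,-4.5,0],[0,0,0],0],
    [[0,-6,0],[0,0,0],0],
    [[0,-7.5,0],[0,0,0],0],
    [[0,-9,0],[0,0,0],0],
    [[0,-10.5,0],[0,0,0],0],
    [[0,-12,0],[0,0,0],0],
    [[0,-13.5,0],[0,0,0],0],
    [[0,-15,0],[0,0,0],0],
  ],
)

```text
t: 23.27
ee_pos: [0.5519, -0.0384, 0.0698]
tcp_rot: [[0.986, -0.167, 0.0], [-0.167, -0.986, -0.0], [0.0, 0.0, -1.0]]
contact_force: [-1.6, -4.1, 1.8]
finger_gap: -0.002
finger_force: 1.9
```

>>> move_arm(
  plan=[
    [[0,-0.8,0],[0,0,0],0],
    [[0,-0.8,0],[0,0,0],0],
    [[0,2,0],[0,0,0],0],
    [[0,7,0],[0,0,0],0],
    [[0,12,0],[0,0,0],0],
    [[0,17,0],[0,0,0],0],
    [[0,22,0],[0,0,0],0],
    [[0,29,0],[0,0,0],0],
    [[0,38,0],[0,0,0],0],
    [[0,48,0],[0,0,0],0],
  ],
)

```text
t: 24.1
ee_pos: [0.5435, -0.0867, 0.0697]
tcp_rot: [[0.986, -0.167, -0.0], [-0.167, -0.986, 0.0], [-0.0, -0.0, -1.0]]
contact_force: [0.4, -1.0, 0.1]
finger_gap: -0.001
finger_force: 0.0
```

```bash
python3 -c "
from h import *
rep2()"
```

```text
t 24.3 tool [[  -0.9 -114.2   69.8]] F [-0.6  0.1 -0.4] carton (array([-0., 17.]), 0.983) mark (array([-0.4, -1.2]), 0.971)
```

>>> move_arm(
  plan=[
    [[0,0,-15],[0,0,0],0],
    [[0,0,-50],[0,0,0],0],
    [[0,0,-90],[0,0,0],0],
    [[0,0,-130],[0,0,0],0],
    [[0,0,-170],[0,0,0],0],
    [[-5,-20,-200],[0,0,0],0],
    [[-20,-50,-215],[0,0,0],0],
    [[-40,-80,-220],[0,0,0],0],
    [[-55,-105,-220],[0,0,0],0],
    [[-55,-113,-220],[0,0,0],0],
  ],
)

```text
t: 25.13
ee_pos: [0.5063, 0.038, 0.2905]
tcp_rot: [[0.986, -0.165, -0.0], [-0.165, -0.986, 0.001], [-0.0, -0.001, -1.0]]
contact_force: [0.9, -0.3, 1.0]
finger_gap: -0.004
finger_force: 0.0
```

>>> move_arm(
  plan=[
    [[0,0,0],[0,0,0],0],
    [[0,0,0],[0,0,0],0],
    [[0,0,0],[0,0,0],0],
    [[0,0,0],[0,0,0],0],
    [[0,0,0],[0,0,0],0],
    [[0,0,0],[0,0,0],0],
    [[0,0,0],[0,0,0],0],
    [[0,0,0],[0,0,0],0],
    [[0,0,0],[0,0,0],0],
    [[0,0,0],[0,0,0],0],
  ],
)

```text
t: 25.97
ee_pos: [0.5085, 0.0346, 0.2898]
tcp_rot: [[0.986, -0.167, -0.0], [-0.167, -0.986, 0.0], [-0.0, -0.0, -1.0]]
contact_force: [1.0, -0.9, 0.4]
finger_gap: -0.002
finger_force: 0.0
```

```bash
python3 -c "
from h import *
g=wmeas('h0.png'); c=cv2.resize(g['pixels'][20:230,140:370],None,fx=3,fy=2.8,interpolation=cv2.INTER_CUBIC)
c=cv2.resize(g['pixels'][20:220,150:350],None,fx=3,fy=3,interpolation=cv2.INTER_CUBIC); cv2.imwrite('pics/h.png',c[:,:,::-1])
for r in (70,100,130): print(r,g['pixels'][r,168:190].sum(1).tolist(),g['pixels'][r,318:340].sum(1).tolist())
"
```

```text
26.0167 tool [[-55.9  -0.7 289.8]]
carton ((-1.6697807312011719, 4.393272399902344), (149.58961486816406, 119.2568588256836), 89.98722076416016) 0.0997738335099555
[246  27   4   8  30] [247.5  30.3] z46 [79.1  3.3 46. ] z55 [77.7  3.2 55. ]
[187  36   7  11  68] [189.7  41.1] z46 [68.5 66.2 46. ] z55 [67.5 64.6 55. ]
[303  36   6  11  64] [305.5  40.8] z46 [ 68.6 -59.7  46. ] z55 [ 67.5 -58.3  55. ]
[194 168   5   2  10] [196.  168.5] z46 [-74.8  66.   46. ] z55 [-72.5  64.4  55. ]
[299 168   4   2   8] [300.5 168.5] z46 [-74.9 -60.1  46. ] z55 [-72.6 -58.6  55. ]
[247 171   3   7  18] [248.2 174.1] z46 [-82.    3.1  46. ] z55 [-79.4   3.   55. ]
70 [571, 514, 407, 357, 348, 348, 350, 350, 350, 348, 350, 350, 349, 349, 350, 350, 346, 351, 351, 349, 347, 350] [295, 294, 294, 308, 348, 407, 503, 515, 518, 519, 518, 521, 519, 521, 521, 523, 521, 522, 522, 522, 527, 524]
100 [621, 619, 625, 657, 671, 673, 672, 672, 672, 672, 670, 672, 672, 672, 673, 672, 674, 672, 671, 673, 674, 673] [585, 581, 557, 414, 318, 296, 297, 295, 297, 300, 298, 295, 295, 294, 296, 297, 297, 302, 339, 451, 475, 509]
130 [622, 621, 622, 617, 592, 622, 667, 674, 672, 674, 673, 672, 673, 674, 674, 671, 672, 673, 672, 673, 673, 672] [564, 471, 351, 315, 313, 312, 311, 311, 311, 313, 312, 313, 310, 312, 312, 309, 308, 312, 310, 312, 316, 393]
```

View pics/h.png

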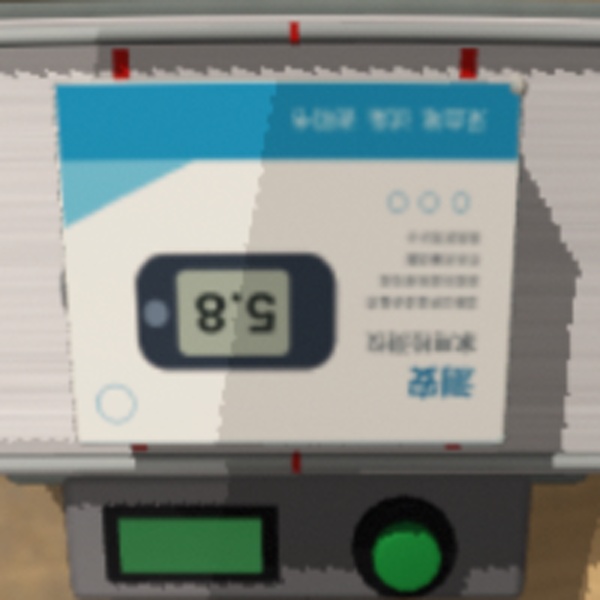

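Carton rests within about 1 mm of the middle (lines at 121 and 468, marks at 295, carton top 57–521, all consistent once parallax is allowed for). Next is the key.

```bash
python3 -c "
from h import *
g=wrist(); p=g['pixels'].astype(int); m=((p[...,1]-np.maximum(p[...,0],p[...,2]))>50).astype(np.uint8)
N,l,st,ce=cv2.connectedComponentsWithStats(m)
for i in range(1,N):
    if st[i,4]>60: print(st[i],ce[i].round(1),(loc(onz(g,[ce[i]],.054))*1000).round(1))
print([(loc(np.array([w(g,d['at'])]))*1000).round(1) for d in spot_point(g,'key_top')[:2]])
L=loc(cloud(g))*1000
L[:,1]-=3.2; L[:,0]+=.8
r=np.hypot(L[:,0]+118,L[:,1]+44)
for a,b in ((0,8),(8,12),(15,18),(18,22),(22,28)): q=L[(r>=a)&(r<b)]; print(a,b,len(q),np.percentile(q[:,2],[10,50,90]).round(1))
print(delta(W(-.118,-.044,.12)))
"
```

```text
[191 194  45  16 640] [213.1 201.7] [[-114.6   45.9   54. ]]
[275 197  22  19 339] [285.1 205.9] [[-120.1  -42.    54. ]]
[array([[-124.2,  -43.3,   58.8]])]
0 8 128 [56.5 57.7 58.7]
8 12 187 [54.1 57.3 58.4]
15 18 138 [46.8 47.8 48.7]
18 22 379 [35.6 47.  48.4]
22 28 416 [34.6 35.7 37. ]
(array([-62.1,  43.3, 169.8]), array([-0.    , -0.0001,  0.0001]))
```

>>> move_arm(
  plan=[
    [[-15,10,0],[0,0,0],0],
    [[-40,28,0],[0,0,0],0],
    [[-58,41,10],[0,0,0],0],
    [[-62.6,44,40],[0,0,0],0],
    [[-62.6,44,78],[0,0,0],0],
    [[-62.6,44,116],[0,0,0],0],
    [[-62.6,44,154],[0,0,0],0],
    [[-62.6,44,186],[0,0,0],0],
    [[-62.6,44,206],[0,0,0],0],
    [[-62.6,44,214],[0,0,0],0],
  ],
)

```text
t: 26.95
ee_pos: [0.4378, 0.0019, 0.0733]
tcp_rot: [[0.986, -0.167, -0.004], [-0.167, -0.986, 0.0], [-0.004, 0.0, -1.0]]
contact_force: [-0.9, 0.1, 1.1]
finger_gap: 0.003
finger_force: 0.0
```

>>> move_arm(
  plan=[
    [[0,0,2],[0,0,0],0],
    [[0,0,4],[0,0,0],0],
    [[0,0,6],[0,0,0],0],
    [[0,0,8],[0,0,0],0],
    [[0,0,10],[0,0,0],0],
    [[0,0,12],[0,0,0],0],
    [[0,0,13],[0,0,0],0],
    [[0,0,14],[0,0,0],0],
    [[0,0,15],[0,0,0],0],
    [[0,0,15],[0,0,0],0],
  ],
)

```text
t: 27.78
ee_pos: [0.4399, 0.0018, 0.0609]
tcp_rot: [[0.986, -0.167, 0.001], [-0.167, -0.986, -0.0], [0.001, -0.0, -1.0]]
contact_force: [2.9, 0.7, 4.4]
finger_gap: -0.003
finger_force: 2.1
```

```bash
python3 -c "
from h import *
s=sensors.sense(); print(s['t'],loc(np.array([s['ee_pos']]))*1000,force())
f=vision.grab_frame('top'); print(force())
"
```

```text
27.7833 [[-117.97564349  -44.67356406   60.85060291]] [2.8 1.1 4.4]
[2.9 0.9 4.2]
```

>>> move_arm(
  plan=[
    [[0,0,0.5],[0,0,0],0],
    [[0,0,1],[0,0,0],0],
    [[0,0,1.5],[0,0,0],0],
    [[0,0,2],[0,0,0],0],
    [[0,0,2.5],[0,0,0],0],
    [[0,0,3],[0,0,0],0],
    [[0,0,3],[0,0,0],0],
    [[0,0,3],[0,0,0],0],
    [[0,0,3],[0,0,0],0],
    [[0,0,3],[0,0,0],0],
  ],
)

```text
t: 28.67
ee_pos: [0.4399, 0.0018, 0.0592]
tcp_rot: [[0.986, -0.167, 0.002], [-0.167, -0.986, -0.0], [0.002, -0.0, -1.0]]
contact_force: [-4.6, -0.3, 50.8]
finger_gap: -0.001
finger_force: 25.5
```

Force rose from about 4 N (spring nearly fully down) to a hard stop, so the key is bottomed. Letting go at once.

>>> move_arm(
  plan=[
    [[0,0,-3],[0,0,0],0],
    [[0,0,-7],[0,0,0],0],
    [[0,0,-14],[0,0,0],0],
    [[0,0,-30],[0,0,0],0],
    [[0,0,-60],[0,0,0],0],
    [[0,0,-100],[0,0,0],0],
    [[0,0,-140],[0,0,0],0],
    [[5,0,-180],[0,0,0],0],
    [[30,-20,-205],[0,0,0],0],
    [[60,-44,-228],[0,0,0],0],
  ],
)

```text
t: 29.5
ee_pos: [0.5029, 0.0337, 0.2875]
tcp_rot: [[0.986, -0.169, 0.001], [-0.169, -0.986, -0.0], [0.001, -0.0, -1.0]]
contact_force: [2.1, -0.6, -0.1]
finger_gap: -0.002
finger_force: 0.0
```

>>> move_arm(
  plan=[
    [[0,0,0],[0,0,0],0],
    [[0,0,0],[0,0,0],0],
    [[0,0,0],[0,0,0],0],
    [[0,0,0],[0,0,0],0],
    [[0,0,0],[0,0,0],0],
    [[0,0,0],[0,0,0],0],
    [[0,0,0],[0,0,0],0],
    [[0,0,0],[0,0,0],0],
    [[0,0,0],[0,0,0],0],
    [[0,0,0],[0,0,0],0],
  ],
)

```text
t: 30.33
ee_pos: [0.5035, 0.0338, 0.2842]
tcp_rot: [[0.986, -0.167, -0.0], [-0.167, -0.986, 0.0], [-0.0, 0.0, -1.0]]
contact_force: [-0.2, -0.5, 0.1]
finger_gap: -0.001
finger_force: 0.0
```

```bash
python3 -c "
from h import *
g=wmeas('i.png'); L=loc(cloud(g))*1000; L[:,1]-=3.2; L[:,0]+=.8
q=L[np.hypot(L[:,0]+118.5,L[:,1]+44.6)<8]; print('key z',np.median(q[:,2]))
"
```

```text
30.3833 tool [[-60.6  -2.4 284.2]]
carton ((-0.8755607604980469, 4.356513977050781), (149.8328399658203, 119.76676177978516), 89.84590911865234) 0.09977483473761659
[245  21   3   8  24] [246.   24.5] z46 [79.3  3.1 46. ] z55 [77.8  3.  55. ]
[184  30   7  11  63] [187.2  35.3] z46 [69. 66. 46.] z55 [67.8 64.3 55. ]
[303  30   6  11  64] [305.4  35. ] z46 [ 69.1 -60.2  46. ] z55 [ 67.9 -58.8  55. ]
[192 165   5   3  13] [194. 166.] z46 [-75.   65.6  46. ] z55 [-72.8  63.9  55. ]
[298 165   5   2  10] [300.  165.5] z46 [-74.5 -60.1  46. ] z55 [-72.3 -58.7  55. ]
[246 168   3   7  21] [247. 171.] z46 [-81.3   2.7  46. ] z55 [-78.8   2.6  55. ]
key z 57.830211033730706
```

View pics/i.png

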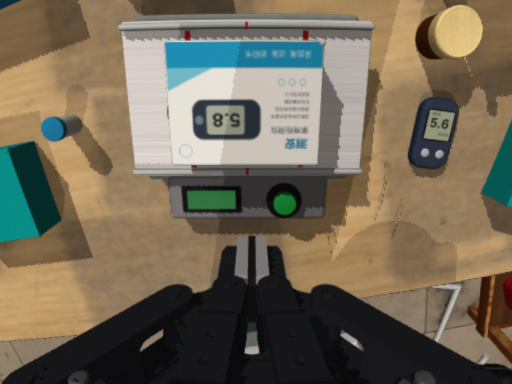

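The carton is still 1–1.5 mm off centre, between the lines (187/305). The key (285,203) is up again, and the vial, meter and jar haven't moved. Key top was at 57.8 mm and the tip reached 51.2 mm, so the full 6 mm was pressed. Handing in.

```bash
python3 -c "
from station import bot
print(bot.finish_job())"
```

```text
the job is handed in; nothing more can be done
None
```

The job is handed in at about 30 s. The carton was slid about 14 mm past the middle, then tapped back to rest 1–1.5 mm from centre; tap forces read up to about 6 N. The green key was pressed fully down and let go, though it briefly reached about 51 N against its stop. The vial, meter and jar look undisturbed. The carton's 148 mm side lay along y, not the 118 mm side the description gives, so it overlaps both red lines instead of fitting inside them.

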